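# Set up a painter's hand bridge over a letter

### The job

Lay the ring-shaped wooden letter flat on the middle of the small metal plate, and lay the narrow wooden block on the left and the wide one on the right of the plate (left and right as the robot looks), each centred beside the plate's long edge, parallel to it, with a gap of about 25 mm. Last of all, lay the thin lath across the two blocks so that it crosses squarely over the middle of the plate, as a bridge to rest the hand on above the letter. Leave the zigzag letter, the wedge and the paint brush where they are.

Things in the scene. Friction and masses are not known exactly. Their poses are not given: they have to be found in the camera images.
- plate: flat bare aluminium plate, 90 x 56 x 4 mm, screwed to the table, a dark screw head near each end. Origin: centre of its underside, on the table. Its x axis runs along the 90 mm length and points away from the robot (turned up to 0.25 rad), its y axis along the 56 mm width and points to the left, z up
- ring_letter: sawn wooden sign letter, a closed ring with a hole in the middle, 45 (x) x 46 (y) x 13 mm (z), dark brown sides; lies flat at the start. Grip across the outside; neighbours in the row lie 25 mm or more off, the grey sign panel behind (70 mm high) 35 mm or more, so open only some 10 mm a side. Origin: centre of its underside, z up; its turn on the plate does not matter
- narrow_block: narrow pine off-cut, 30 (x) x 70 (y) x 22 mm (z), paint-splashed; lies flat. Grip across the 30 mm side. Origin: centre of its underside, y along its length, z up
- wide_block: wide pine off-cut, 45 (x) x 100 (y) x 22 mm (z), bare wood; lies flat. Grip across the 45 mm side. Origin: centre of its underside, y along its length, z up
- lath: thin pine lath, 20 (x) x 170 (y) x 12 mm (z); lies flat near the front edge of the table. Grip across the 20 mm side at its middle. Origin: centre of its underside, y along its length, z up
- zigzag_letter: sawn wooden sign letter of zigzag shape, three straight strokes, 44 x 46 x 13 mm, loose, lies flat among the blocks; not to be moved. Origin: centre of its underside
- brush: paint brush, 28 x 209 x 13 mm, lies loose along the front edge of the table near the plate; not to be moved. Origin: centre of its underside, y along its length
- wedge: pine wedge, 30 x 80 x 18 mm, lies loose on the table at the left beyond the plate; not to be moved. Origin: centre of its underside, y along its length
There are look-alikes about, which are no part of the job. Leave any pink or purple look-alike of the ring_letter alone.

How it is judged (in metres and radians):
On the way:
1. the ring letter lies on the plate and both blocks lie in their places, while the lath is still away from the plate (horizontal distance between ring_letter and plate below 0.012 m and z of ring_letter in the frame of plate between 0.001 and 0.007 m and angle between each of ring_letter, narrow_block, wide_block's own z axis and vertical below 0.1 rad and x of narrow_block in the frame of plate between -0.013 and 0.013 m and y of narrow_block in the frame of plate between 0.055 and 0.081 m and z of narrow_block in the frame of plate between -0.003 and 0.003 m and angle between the y axis of each of narrow_block, wide_block and the x axis of plate, either way round below 0.18 rad and x of wide_block in the frame of plate between -0.013 and 0.013 m and y of wide_block in the frame of plate between -0.0885 and -0.0625 m and z of wide_block in the frame of plate between -0.003 and 0.003 m and horizontal distance between lath and plate above 0.1 m), for 0.2 s.
At the end, for the whole second after the job is handed in: Ring letter flat on the plate, 12 mm from its middle at most; narrow block left, wide block right, flat on the table, in their places within 13 mm and 10 degrees; lath level on both blocks, its middle over the plate's within 13 mm along and 15 mm across, square within 10 degrees; all at rest (horizontal distance between ring_letter and plate below 0.012 m and z of ring_letter in the frame of plate between 0.001 and 0.007 m and angle between each of ring_letter, narrow_block, wide_block's own z axis and vertical below 0.1 rad and x of narrow_block in the frame of plate between -0.013 and 0.013 m and y of narrow_block in the frame of plate between 0.055 and 0.081 m and z of narrow_block in the frame of plate between -0.003 and 0.003 m and angle between the y axis of each of narrow_block, wide_block and the x axis of plate, either way round below 0.18 rad and x of wide_block in the frame of plate between -0.013 and 0.013 m and y of wide_block in the frame of plate between -0.0885 and -0.0625 m and z of wide_block in the frame of plate between -0.003 and 0.003 m and x of lath in the frame of plate between -0.013 and 0.013 m and y of lath in the frame of plate between -0.015 and 0.015 m and z of lath in the frame of plate between 0.019 and 0.025 m and angle between the y axis of lath and the y axis of plate, either way round below 0.18 rad and angle between lath's own z axis and vertical below 0.08 rad and linear speed of each of ring_letter, narrow_block, wide_block, lath below 0.02 m/s); the robot touches nothing.
It fails at once if the zigzag letter is moved (distance of zigzag_letter from where it was at the start of the episode above 0.02 m).
It fails at once if the paint brush is moved (distance of brush from where it was at the start of the episode above 0.02 m).
It fails at once if the wedge is moved (distance of wedge from where it was at the start of the episode above 0.02 m).
It also fails if it takes over 106 s, if anything falls off the work surface, if the arm or the gripper's body presses on something with over 40 N, if the wrist force passes 120 N, or if a joint passes its speed limit or range.

### The arm

A 7-joint arm with a two-finger parallel gripper is mounted at the origin on a cart in front of the work surface, level with it; the furniture and walls round the work are solid. World frame = base frame: x ahead of the robot, y to its left, z up, the work surface at z = 0. Lengths are in mm, angles in rad, forces in N, time in s.
With the tool pointing down it reaches from about 400 to 875 mm from the base axis. Payload 19.3 kg.
Tool frame: the origin (TCP) lies on the centre line of the jaws, within the pads' length; the fingertips stand 22 mm ahead of it and the grasp point (between the pads) lies 3 mm ahead of it; z points along the fingers, y is the line along which they close (so a half turn about z gives the same grasp; the last joint's range is limited). The gripper opens to 85 mm and grips with 20 to 120 N. Pads are 22 mm wide; open, the fingers measure 114 mm over their backs; the gripper's body (76 mm by 85 mm) begins 54 mm behind the grasp point. The pads swing forward as they close: fully open they stand 13 mm farther back than shut.
Start: joints at [-1.333, 0.521, -0.036, 1.599, 0.021, 1.021, -0.113], TCP at [189.371, 595.612, 253.291] pointing down, gripper open.
Joint ranges: [-2.91, 2.91], [-0.3, 2.13], [-1.5, 1.42], [0.17, 2.43], [-1.26, 4.41], [0.16, 1.93], [-2.52, 2.52]. Speed limits (rad/s): [1.89, 1.89, 2.39, 2.39, 3.01, 3.01, 3.01].

### API

Orientations are given as a 3x3 rotation matrix whose columns are the frame's x, y, z axes.
In Python, from bench import robot gives the robot as it stands.
- The arm moves only by the shell command python3 -m pendant 'ROWS' [OPENING]. ROWS is JSON, a list of rows, each a list of 6 numbers: the shift along the tool's x, y, z scaled (see below), then the turn, a rotation vector about the tool's x, y, z scaled (see below). A call has 1 to 10 rows; each row is the pose to reach, as a shift and turn from the pose commanded when the call began, along the tool's axes at that moment; what a row does not reach only later rows make up. The controller multiplies each number of a shift by 150 mm and each number of a turn by pi/4 rad. A row lasts 1/8 s, in which the tool goes at most 62.5 mm and 10.7 degrees, less where a joint would pass 70% of its speed; a pose out of reach is approached as far as the arm can. A call with a number of a shift or a turn outside -1 to 1 is refused whole. A call with a gripper value outside its range is refused whole. OPENING is the closure, from 0 (fully open) to 1 (shut), set as the call begins (- or left out, the last holds). The fingers move at their own pace and stop on an object; the grip force is fixed at half the most. Time passes only in rows, so rows that repeat a pose let the fingers close. It gives the time, the measured TCP pose, the force, the opening and the grip force at its end, in the units of the state.
- robot.get_obs(): the state, without advancing time (a new reading comes with each control period).
- robot.read_camera(name): name is "scene" or "top" or "wrist"; returns a dict with "pixels" (384x512x3 uint8, red, green, blue), "intrinsics" (3x3 intrinsics, pixels), "rvec" (rotation vector, rad) and "tvec" (3), from world to camera coordinates, as OpenCV has them. Camera axes: x right, y down, z forward; pixel columns grow to the right and rows downward; lengths in mm; the calibration is good to about 2 mm. A picture is of the moment at which its call begins. There is no depth.
- robot.finish_job(): hands the job in; it is judged then, once.
Trained networks look in the newest picture that a camera, given by its name, has taken for a name from the list of things; names that differ only in an ending like _2 or _b are one class to them, and where a whole thing is asked for, a point or a joint stands for the part that bears it (a point fixed in the world has none). Each returns a list of dicts, best first, with "conf" (0 to 1); they miss things now and then, are a little off and sometimes report something else, mostly with a low value. They report only what shows in the picture. A call takes as long as a camera call. They do not tell look-alikes from the thing itself.
- robot.search_frame(camera, query): "location" ([column, row] in pixels, amid what is visible of it).
- robot.silhouettes(camera, query): "pixels" (384x512 bool, what is visible of it) and "location" ([column, row] in pixels, amid what is visible of it).
The state is a dict: "clock": time; "joints": joint angles; "joint_vel": joint speeds; "effort": joint torques, N m; "tcp_pos": TCP position; "tcp_rot": TCP orientation; "contact_force": force on the tool from outside, world axes, zero at the start; "wrist_torque": the same for the moment, N m; "grip_width": opening from 0.0 (shut) to 1.0 (fully open); "grip_force": force on a finger pad.
Only numpy, scipy, OpenCV 4.12 (cv2) and the standard library are available. Lean on these libraries where they do the work, as an engineer would, in place of code of your own. Each camera call takes 0.05 s, during which the arm holds its last target. There are 200 camera calls.

## Working session

There is one attempt and no reset: what is moved stays moved. The work goes in short steps, Python scripts to look and compute and a shell command to move; the robot and the scene stay as the last step left them, time stands still between calls to the robot, and variables do not carry over. Pictures are saved under pics/ and viewed, at most 14 in all, crops included, and the job is handed in when it is done.

```bash
mkdir -p pics; ls
cat > h.py <<'E'
import numpy as np, cv2, json
from bench import robot
def cam(n):
    c=robot.read_camera(n); c['K']=np.array(c['intrinsics'],float).reshape(3,3)
    c['R']=cv2.Rodrigues(np.array(c['rvec'],float))[0]; c['t']=np.array(c['tvec'],float).ravel(); return c
def world(c,px,z):
    px=np.atleast_2d(np.array(px,float)); d=np.c_[px,np.ones(len(px))]@np.linalg.inv(c['K']).T@c['R']
    o=-c['R'].T@c['t']; return (o+d*((z-o[2])/d[:,2])[:,None])[:,:2]
def pix(c,P):
    return cv2.projectPoints(np.atleast_2d(np.array(P,float)),np.array(c['rvec'],float),c['t'],c['K'],None)[0][:,0]
def save(c,name,crop=None,s=1):
    im=c['pixels'][:,:,::-1]
    if crop: im=im[crop[1]:crop[3],crop[0]:crop[2]]
    cv2.imwrite('pics/'+name,cv2.resize(im,None,fx=s,fy=s,interpolation=cv2.INTER_CUBIC))
E
python3 - <<'E'
from h import *
for n in ['top','scene']:
    c=cam(n); save(c,n+'0.png',None,1.56)
    print(n,(-c['R'].T@c['t']).round())
    for q in ['plate','ring_letter','narrow_block','wide_block','lath','zigzag_letter','brush','wedge']:
        for r in robot.silhouettes(n,q):
            m=r['pixels'].astype(np.uint8); 
            if m.sum()<5: continue
            re=cv2.minAreaRect(cv2.findNonZero(m)); 
            print(q,round(r['conf'],2),np.round(r['location']),int(m.sum()),world(c,r['location'],10).round()[0])
E
```

```text
pics
top [ 295. -111. 1293.]
plate 0.89 [219. 206.] 705 [472. -30.]
plate 0.32 [323. 235.] 475 [ 393. -300.]
ring_letter 0.62 [296. 189.] 130 [ 517. -232.]
ring_letter 0.61 [382. 231.] 170 [ 404. -456.]
ring_letter 0.48 [155. 216.] 183 [447. 138.]
narrow_block 0.52 [322. 195.] 306 [ 500. -302.]
wide_block 0.85 [354. 195.] 713 [ 500. -385.]
lath 0.73 [319. 236.] 538 [ 391. -290.]
zigzag_letter 0.7 [386. 195.] 169 [ 499. -471.]
brush 0.91 [200. 242.] 555 [378.  19.]
wedge 0.63 [117. 179.] 355 [544. 239.]
wedge 0.43 [322. 191.] 326 [ 510. -302.]
scene [-290. -853.  506.]
plate 0.69 [237. 198.] 197 [462. -48.]
ring_letter 0.8 [340. 255.] 269 [ 409. -458.]
ring_letter 0.64 [287. 213.] 106 [ 493. -226.]
ring_letter 0.47 [203. 182.] 93 [471. 132.]
narrow_block 0.61 [315. 220.] 315 [ 512. -310.]
wide_block 0.58 [340. 230.] 586 [ 515. -389.]
lath 0.69 [284. 237.] 480 [ 379. -310.]
zigzag_letter 0.58 [372. 244.] 185 [ 510. -483.]
brush 0.61 [209. 206.] 153 [361. -34.]
wedge 0.3 [316. 221.] 284 [ 511. -313.]
```

View pics/top0.png

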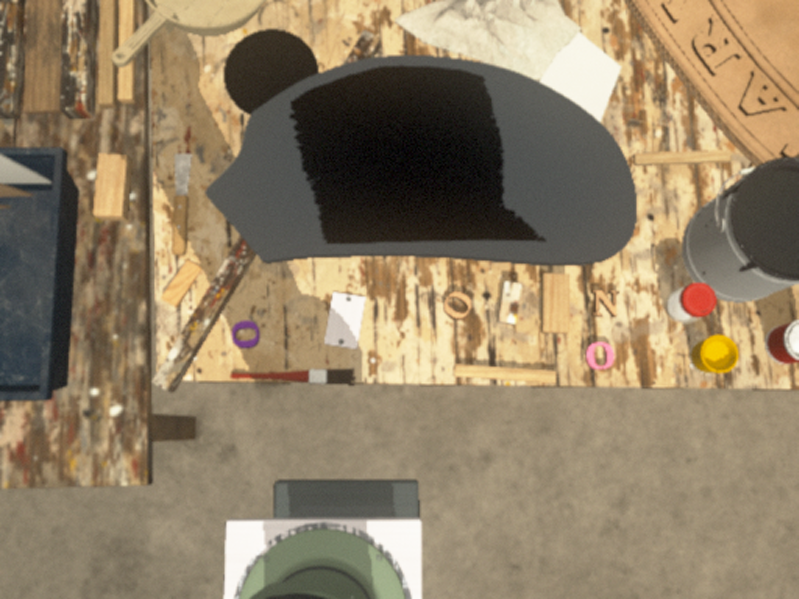

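Run:
```python
from h import *
c=cam('top'); save(c,'topc.png',(270,160,410,260),5.5)
```

```text
(no output)
```

View pics/topc.png

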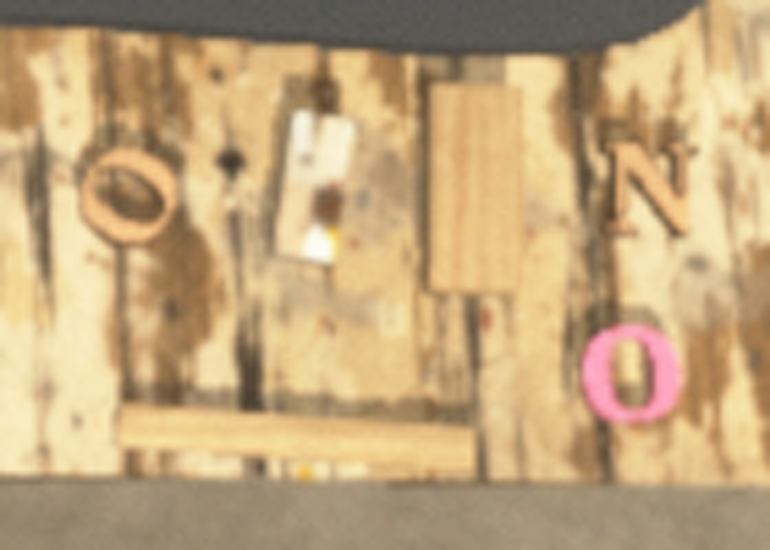

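View pics/scene0.png

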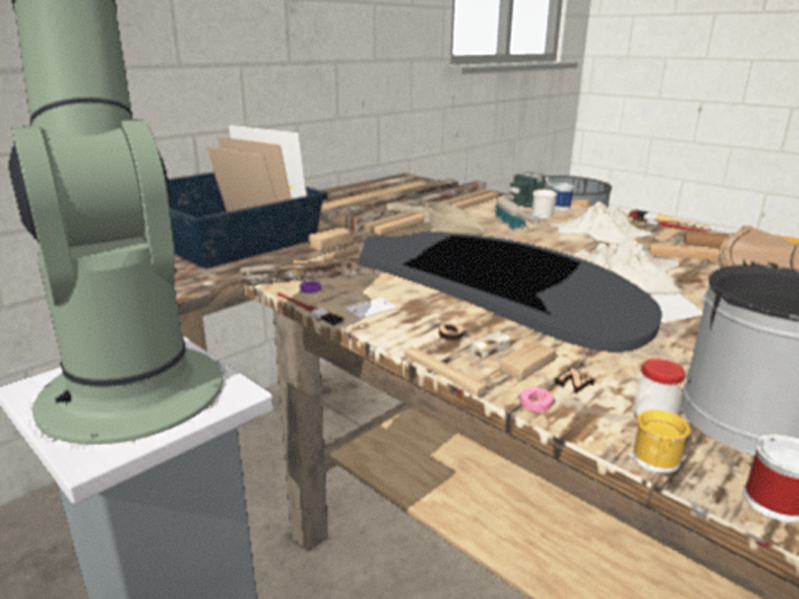

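Candidates for the ring in the top view: pale brown ring (296,189), purple ring (155,216), pink ring (382,231). The close crop shows the brown wooden ring with dark sides at (296,189), which fits the description. Narrow block (paint-splashed) is at (327,194), wide block at (356,194), lath at (324,240) and zigzag at (388,194). I'll move over for wrist-camera views.

```bash
cat >> h.py <<'E'
def go(p,yaw=None,o=None):
    """units for move to world p with tool y axis direction at world angle yaw (tool down); from measured pose"""
    o=o or robot.get_obs(); R=np.array(o['tcp_rot']).reshape(3,3); t=np.array(o['tcp_pos'])
    s=R.T@(np.array(p)-t)/150
    w=np.zeros(3)
    if yaw is not None:
        cur=np.arctan2(R[1,1],R[0,1]); d=(yaw-cur+np.pi/2)%np.pi-np.pi/2
        y=np.array([np.cos(cur+d),np.sin(cur+d),0]); z=np.array([0,0,-1.]); T=np.c_[np.cross(y,z),y,z]
        w=cv2.Rodrigues(R.T@T)[0].ravel()/(np.pi/4)
    print('units',s.round(3),w.round(3)); return s,w
E
python3 - <<'E'
from h import *
o=robot.get_obs(); print(o['clock'],o['tcp_pos'],np.round(o['tcp_rot'],3))
c=cam('top')
for q,z in [('plate',4),('narrow_block',22),('wide_block',22),('lath',12)]:
    r=robot.silhouettes('top',q)[0]; m=r['pixels'].astype(np.uint8)
    P=world(c,cv2.findNonZero(m).reshape(-1,2),z).astype(np.float32); print(q,P.mean(0).round(),cv2.minAreaRect(P))
go([470,-30,300],np.pi/2)
c=cam('wrist'); print((-c['R'].T@c['t']).round(),np.round(c['R'],2),c['K'])
E
```

```text
0.95 [189.39321209 595.61667058 253.30043826] [[-0.953  0.303  0.   ]
 [ 0.303  0.953 -0.   ]
 [-0.    -0.    -1.   ]]
plate [475. -32.] ((475.7323303222656, -32.27463150024414), (55.35947799682617, 89.1993408203125), 80.78033447265625)
narrow_block [ 503. -309.] ((502.47540283203125, -309.3023986816406), (32.240570068359375, 72.65412902832031), 81.20060729980469)
wide_block [ 501. -386.] ((502.3669128417969, -384.3426513671875), (49.866336822509766, 103.53583526611328), 87.93402099609375)
lath [ 385. -301.] ((384.7829284667969, -298.8074035644531), (164.9603271484375, 21.908355712890625), 86.37812042236328)
units [-3.047 -3.408 -0.311] [-0.    -0.    -0.392]
[115. 619. 373.] [[ 0.3   0.95  0.  ]
 [ 0.91 -0.29  0.3 ]
 [ 0.29 -0.09 -0.95]] [[266.15697345   0.         258.07328857]
 [  0.         266.15697345 192.80108203]
 [  0.           0.           1.        ]]
```

```bash
python3 -m pendant '[[-0.3,-0.35,-0.1,0,0,-0.1],[-0.6,-0.7,-0.2,0,0,-0.2],[-0.88,-1,-0.3,0,0,-0.3],[-0.88,-1,-0.3,0,0,-0.392],[-0.88,-1,-0.3,0,0,-0.392]]' 0
python3 - <<'E'
from h import *
o=robot.get_obs(); print(np.round(o['tcp_rot'],3),o['clock'])
go([460,-40,300],np.pi/2)
E
```

```text
clock: 1.88
tcp_pos: [270.5, 411.9, 299.0]
tcp_rot: [[-1.0, 0.002, 0.001], [0.002, 1.0, 0.001], [-0.001, 0.001, -1.0]]
contact_force: [-0.8, 0.9, -0.1]
grip_width: 0.999
grip_force: 0.0
[[-1.     0.002  0.001]
 [ 0.002  1.     0.001]
 [-0.001  0.001 -1.   ]] 1.875
units [-1.269 -3.01  -0.009] [ 0.001  0.001 -0.003]
```

```bash
python3 -m pendant '[[-0.2,-0.35,0,0,0,0],[-0.4,-0.7,0,0,0,0],[-0.6,-1,0,0,0,0],[-0.6,-1,0,0,0,0]]' 0 | head -2; python3 -m pendant '[[-0.2,-0.35,0,0,0,0],[-0.4,-0.7,0,0,0,0],[-0.6,-1,0,0,0,0],[-0.6,-1,0,0,0,0]]' 0 | head -2;  python3 -m pendant '[[0,-0.35,0,0,0,0],[0,-0.7,0,0,0,0],[0,-1,0,0,0,0],[0,-1,0,0,0,0],[0,-1,0,0,0,0]]' 0|head -2
python3 - <<'E'
from h import *
c=cam('wrist'); save(c,'w1.png',None,1.5)
for q,z in [('plate',4),('brush',10),('ring_letter',13)]:
  for r in robot.silhouettes('wrist',q):
    m=r['pixels'].astype(np.uint8)
    P=world(c,cv2.findNonZero(m).reshape(-1,2),z).astype(np.float32); print(q,r['conf'],P.mean(0).round(),cv2.minAreaRect(P))
go([460,-270,300],np.pi/2)
E
```

```text
clock: 2.38
tcp_pos: [361.3, 260.8, 298.2]
clock: 2.88
tcp_pos: [451.3, 111.1, 298.0]
clock: 3.5
tcp_pos: [450.1, -35.6, 298.1]
plate 0.97 [474. -31.] ((475.8280029296875, -31.81592559814453), (58.25701904296875, 92.06680297851562), 79.8335952758789)
brush 0.6 [382.  33.] ((381.6133117675781, 52.59109115600586), (26.833280563354492, 204.97752380371094), 0.07450740039348602)
ring_letter 0.64 [451. 132.] ((451.1569519042969, 131.8022003173828), (45.18233871459961, 48.85303497314453), 0.06060950830578804)
ring_letter 0.55 [ 498. -219.] ((497.91558837890625, -218.99002075195312), (44.919921875, 47.73347473144531), 59.54903030395508)
units [-0.065 -1.56  -0.012] [ 0.    -0.     0.002]
```

View pics/w1.png

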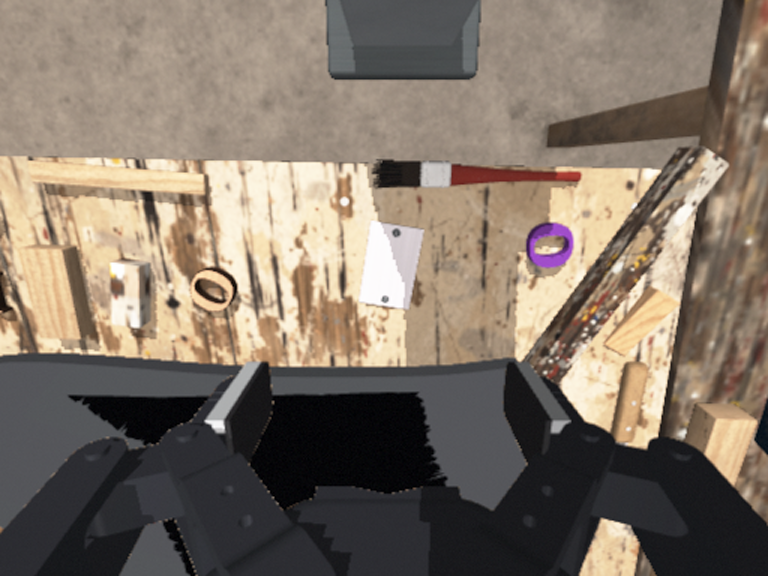

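The view shows the plate at (392,265)/1.5 px, the brown ring at (213,289)/1.5 next to the narrow block, and the purple ring as the decoy. Both cameras agree on the plate. Next I'll check the fingertip depth in this picture and move on to the ring and blocks.

```bash
python3 - <<'E'
from h import *
c=cam('wrist'); o=robot.get_obs(); R=np.array(o['tcp_rot']); t=np.array(o['tcp_pos'])
for z in (-13,0,9,22,35):
    print(z,[(pix(c,t+R@np.array([x,y,z]))[0]*1.5).round().tolist() for x in (11,-11) for y in (-42.5,42.5)])
E
python3 -m pendant '[[-0.05,-0.35,0.1,0,0,0],[-0.05,-0.7,0.2,0,0,0],[-0.05,-1,0.3,0,0,0],[-0.05,-1,0.3,0,0,0]]' 0.25 | head -2;  python3 -m pendant '[[0,-0.35,0.1,0,0,0],[0,-0.56,0.2,0,0,0],[0,-0.56,0.3,0,0,0],[0,-0.56,0.3,0,0,0]]' 0.25
python3 - <<'E'
from h import *
c=cam('wrist'); save(c,'w2.png',None,1.5)
for q,z in [('ring_letter',13),('narrow_block',22),('wide_block',22),('lath',12),('zigzag_letter',13)]:
  for r in robot.silhouettes('wrist',q):
    m=r['pixels'].astype(np.uint8)
    P=world(c,cv2.findNonZero(m).reshape(-1,2),z).astype(np.float32); print(q,round(r['conf'],2),P.mean(0).round(),np.array(cv2.minAreaRect(P)[0]).round(1),np.round(cv2.minAreaRect(P)[1:][0],1),cv2.minAreaRect(P)[2])
E
```

```text
-13 [[246.0, 394.0], [526.0, 393.0], [254.0, 454.0], [519.0, 454.0]]
0 [[259.0, 372.0], [513.0, 372.0], [265.0, 428.0], [507.0, 428.0]]
9 [[267.0, 360.0], [505.0, 360.0], [272.0, 413.0], [500.0, 413.0]]
22 [[277.0, 344.0], [496.0, 344.0], [281.0, 394.0], [491.0, 393.0]]
35 [[285.0, 330.0], [488.0, 330.0], [289.0, 377.0], [484.0, 377.0]]
clock: 4.25
tcp_pos: [456.4, -189.8, 252.3]
clock: 4.75
tcp_pos: [457.2, -269.8, 207.5]
tcp_rot: [[-1.0, -0.001, -0.002], [-0.001, 1.0, 0.001], [0.002, 0.001, -1.0]]
contact_force: [0.7, -0.9, 0.4]
grip_width: 0.749
grip_force: 0.0
ring_letter 0.97 [ 499. -223.] [ 499.8 -223.6] [49.5 46.1] 45.21250915527344
ring_letter 0.65 [ 414. -457.] [ 414.9 -457.1] [44.8 52.2] 2.690173864364624
narrow_block 0.84 [ 499. -309.] [ 500.1 -309.2] [30.8 76.5] 79.626708984375
wide_block 0.81 [ 497. -384.] [ 500.1 -383.9] [ 49.9 103.2] 88.1595687866211
lath 0.81 [ 385. -301.] [ 385.9 -300.5] [168.3  21.5] 86.4345703125
lath 0.66 [472. -40.] [473.6 -39.5] [56.4 86.8] 80.70427703857422
zigzag_letter 0.56 [ 503. -470.] [ 502.  -470.2] [51.  46.9] 87.36160278320312
```

View pics/w2.png

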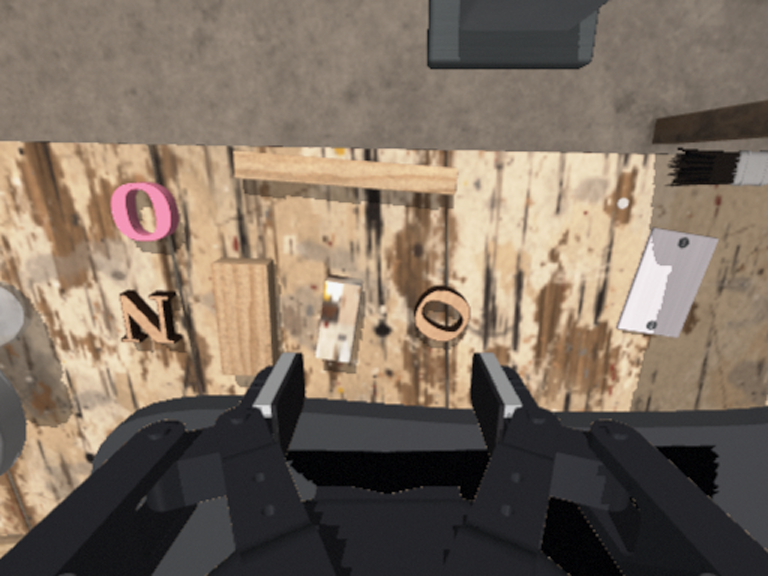

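Ring at (442,313)/1.5 px, with the narrow block left of it at (338,318) and the wide block at (244,317). Fingertips when open match 9 mm ahead of the TCP, so the 22 mm figure is for shut jaws. Moving to the ring.

```bash
python3 - <<'E'
from h import *
go([500,-223.3,100],np.pi/2)
E
python3 -m pendant '[[-0.2,0.2,0.3,0,0,0],[-0.28,0.31,0.6,0,0,0],[-0.28,0.31,0.72,0,0,0],[-0.28,0.31,0.72,0,0,0],[-0.28,0.31,0.72,0,0,0]]' 0.25
python3 - <<'E'
from h import *
c=cam('wrist')
for r in robot.silhouettes('wrist','ring_letter'):
    m=r['pixels'].astype(np.uint8)
    P=world(c,cv2.findNonZero(m).reshape(-1,2),13).astype(np.float32); print(round(r['conf'],2),P.mean(0).round(),cv2.minAreaRect(P))
go([500,-223.3,23],np.pi/2)
E
```

```text
units [-0.282  0.316  0.726] [-0.     0.001  0.001]
clock: 5.68
tcp_pos: [499.4, -226.0, 101.8]
tcp_rot: [[-1.0, 0.001, 0.002], [0.001, 1.0, -0.001], [-0.002, -0.001, -1.0]]
contact_force: [0.5, -0.4, 0.9]
grip_width: 0.749
grip_force: 0.0
0.68 [ 499. -223.] ((499.4195861816406, -222.8323516845703), (45.52184295654297, 47.450950622558594), 63.38900375366211)
0.4 [ 503. -310.] ((504.8621520996094, -309.790283203125), (35.86463928222656, 77.33078002929688), 80.67990112304688)
units [-0.002  0.016  0.525] [-0.001  0.003 -0.001]
```

```bash
python3 -m pendant '[[0,0.018,0.15,0,0,0],[0,0.018,0.3,0,0,0],[0,0.018,0.42,0,0,0],[0,0.018,0.525,0,0,0],[0,0.018,0.525,0,0,0]]' 0.25;  python3 -m pendant '[[0,0,0,0,0,0],[0,0,0,0,0,0],[0,0,0,0,0,0],[0,0,0,0,0,0]]' 0.75
```

```text
clock: 6.4
tcp_pos: [498.8, -222.2, 20.8]
tcp_rot: [[-1.0, 0.0, -0.001], [0.0, 1.0, 0.0], [0.001, 0.0, -1.0]]
contact_force: [0.4, -0.4, 0.4]
grip_width: 0.752
grip_force: 0.0
clock: 6.9
tcp_pos: [499.5, -222.4, 22.6]
tcp_rot: [[-1.0, 0.0, 0.001], [0.0, 1.0, -0.0], [-0.001, -0.0, -1.0]]
contact_force: [-2.6, -0.3, 7.2]
grip_width: 0.519
grip_force: 60.1
```

```bash
python3 -m pendant '[[0,0,-0.2,0,0,0],[0,0,-0.4,0,0,0],[0.03,0.3,-0.5,0,0,0],[0.09,0.6,-0.5,0,0,0],[0.16,0.9,-0.5,0,0,0],[0.16,1,-0.5,0,0,0],[0.16,1,-0.5,0,0,0]]' 0.75;python3 - <<'E'
from h import *
go([475.8,-31.9,45],np.pi/2)
E
```

```text
clock: 7.78
tcp_pos: [475.8, -71.6, 97.1]
tcp_rot: [[-1.0, -0.002, 0.001], [-0.002, 1.0, 0.0], [-0.001, 0.0, -1.0]]
contact_force: [0.2, -0.3, 0.2]
grip_width: 0.518
grip_force: 61.7
units [0.    0.264 0.347] [0.    0.001 0.002]
```

```bash
python3 -m pendant '[[0,0.2,0.1,0,0,0],[0,0.265,0.25,0,0,0],[0,0.265,0.35,0,0,0],[0,0.265,0.41,0,0,0],[0,0.265,0.435,0,0,0],[0,0.265,0.46,0,0,0],[0,0.265,0.46,0,0,0]]' 0.75; python3 -m pendant '[[0,0,0,0,0,0],[0,0,0,0,0,0],[0,0,-0.02,0,0,0],[0,0,-0.02,0,0,0]]' 0.25
```

```text
clock: 8.65
tcp_pos: [475.3, -32.6, 27.7]
tcp_rot: [[-1.0, 0.0, 0.0], [0.0, 1.0, -0.0], [-0.0, -0.0, -1.0]]
contact_force: [0.8, 0.3, 0.3]
grip_width: 0.514
grip_force: 61.7
clock: 9.15
tcp_pos: [475.4, -32.4, 30.8]
tcp_rot: [[-1.0, -0.0, 0.0], [-0.0, 1.0, -0.0], [-0.0, -0.0, -1.0]]
contact_force: [0.5, 0.0, 0.4]
grip_width: 0.752
grip_force: 0.0
```

```bash
python3 -m pendant '[[0,0,-0.2,0,0,0],[0,-0.1,-0.45,0,0,0],[0,-0.4,-0.5,0,0,0],[-0.05,-0.7,-0.5,0,0,-0.1],[-0.1,-1,-0.5,0,0,-0.2],[-0.1,-1,-0.5,0,0,-0.21],[-0.1,-1,-0.5,0,0,-0.21]]' 0.45|head -2
python3 - <<'E'
from h import *
go([500.5,-309,110],1.405)
E
```

```text
clock: 10.02
tcp_pos: [490.0, -181.9, 105.4]
units [ 0.07  -0.848 -0.031] [ 0.001 -0.     0.42 ]
```

```bash
python3 -m pendant '[[0.02,-0.3,-0.04,0,0,0.15],[0.04,-0.6,-0.04,0,0,0.3],[0.07,-0.85,-0.04,0,0,0.42],[0.07,-0.85,-0.04,0,0,0.42],[0.07,-0.85,-0.04,0,0,0.42]]' 0.45|head -2
python3 - <<'E'
from h import *
c=cam('wrist'); save(c,'w3.png',None,1.5)
for q,z in [('narrow_block',22),('wide_block',22)]:
  for r in robot.silhouettes('wrist',q):
    m=r['pixels'].astype(np.uint8)
    P=world(c,cv2.findNonZero(m).reshape(-1,2),z).astype(np.float32); print(q,round(r['conf'],2),cv2.minAreaRect(P))
go([500.5,-309,25],1.405)
E
```

```text
clock: 10.65
tcp_pos: [501.1, -308.0, 111.3]
narrow_block 0.73 ((501.64581298828125, -309.8519287109375), (29.51666259765625, 72.08989715576172), 80.63436126708984)
wide_block 0.93 ((501.79669189453125, -384.2947082519531), (50.805240631103516, 102.77555084228516), 87.85694885253906)
wide_block 0.35 ((499.29498291015625, -461.29119873046875), (49.9312858581543, 44.841800689697266), 88.02484893798828)
units [ 0.004 -0.005  0.577] [ 0.001 -0.     0.004]
```

View pics/w3.png

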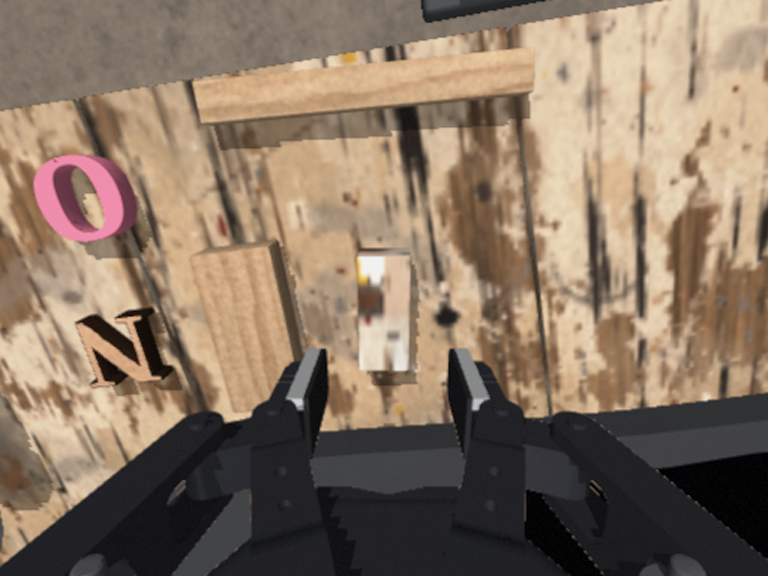

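The narrow block at (385,310)/1.5 px is aligned with the jaws. Descending to grasp it.

```bash
python3 -m pendant '[[0,-0.01,0.2,0,0,0],[0,-0.01,0.4,0,0,0],[0,-0.01,0.5,0,0,0],[0,-0.01,0.575,0,0,0],[0,-0.01,0.575,0,0,0]]' 0.45|grep -v rot;  python3 -m pendant '[[0,0,0,0,0,0],[0,0,0,0,0,0],[0,0,0,0,0,0]]' 0.9; python3 -m pendant '[[0,0,-0.2,0,0,0],[0,0,-0.4,0,0,0],[0,0,-0.6,0,0,0],[0,0,-0.6,0,0,0]]' 0.9;python3 - <<'E'
from h import *
go([487.2,35.1,110],1.406)
E
```

```text
clock: 11.42
tcp_pos: [500.5, -311.2, 25.2]
contact_force: [-0.9, 0.4, 0.2]
grip_width: 0.55
grip_force: 0.0
clock: 11.8
tcp_pos: [501.0, -311.6, 26.3]
tcp_rot: [[-0.986, 0.164, 0.001], [0.164, 0.986, -0.001], [-0.001, -0.0, -1.0]]
contact_force: [-1.2, 1.5, 6.9]
grip_width: 0.335
grip_force: 60.1
clock: 12.3
tcp_pos: [501.7, -312.0, 117.9]
tcp_rot: [[-0.986, 0.164, 0.004], [0.164, 0.986, -0.002], [-0.004, -0.001, -1.0]]
contact_force: [0.4, -0.0, -0.0]
grip_width: 0.336
grip_force: 59.3
units [0.475 2.267 0.048] [-0.001  0.005 -0.   ]
```

```bash
python3 -m pendant '[[0.1,0.35,0,0,0,0],[0.15,0.7,0,0,0,0],[0.24,1,0,0,0,0],[0.24,1,0,0,0,0]]' 0.9|head -2; python3 -m pendant '[[0.1,0.35,0,0,0,0],[0.15,0.7,0,0,0,0],[0.24,1,0,0,0,0],[0.24,1.2e0,0,0,0,0]]' 0.9|head -2
python3 - <<'E'
from h import *
go([487.2,35.1,26.3],1.406)
E
```

```text
clock: 12.8
tcp_pos: [489.5, -153.8, 115.0]
units [0.215 1.24  0.593] [ 0.002 -0.001  0.006]out of range: a shift must lie within [-1, 1]
```

```bash
python3 -m pendant '[[0.06,0.35,0,0,0,0],[0.12,0.7,0,0,0,0],[0.18,1,0,0,0,0],[0.18,1,0,0,0,0]]' 0.9|head -2
python3 - <<'E'
from h import *
go([487.2,35.1,26.3],1.406)
E
```

```text
clock: 13.3
tcp_pos: [487.7, -2.3, 115.0]
units [0.043 0.245 0.592] [ 0.001 -0.     0.006]
```

```bash
python3 -m pendant '[[0.04,0.245,0.1,0,0,0],[0.04,0.245,0.3,0,0,0],[0.04,0.245,0.45,0,0,0],[0.04,0.245,0.53,0,0,0],[0.04,0.245,0.56,0,0,0],[0.04,0.245,0.59,0,0,0],[0.04,0.245,0.59,0,0,0]]' 0.9|grep -v rot; python3 -m pendant '[[0,0,0,0,0,0],[0,0,0,0,0,0],[0,0,0,0,0,0]]' 0.5;  python3 -m pendant '[[0,0,-0.2,0,0,0],[0,0,-0.5,0,0,0],[0,0,-0.9,0,0,0],[0,-0.3,-1,0,0,0],[0,-0.3,-1,0,0,0]]' 0.3
python3 - <<'E'
from h import *
c=cam('wrist'); save(c,'w4.png',None,1.5)
for q,z in [('narrow_block',22),('plate',4),('ring_letter',17)]:
  for r in robot.silhouettes('wrist',q):
    m=r['pixels'].astype(np.uint8)
    P=world(c,cv2.findNonZero(m).reshape(-1,2),z).astype(np.float32); print(q,round(r['conf'],2),P.mean(0).round(),cv2.minAreaRect(P))
go([500,-384,150],1.533)
E
```

```text
clock: 14.18
tcp_pos: [488.0, 32.1, 27.0]
contact_force: [0.4, -1.2, 0.0]
grip_width: 0.334
grip_force: 59.4
clock: 14.55
tcp_pos: [487.8, 32.3, 27.0]
tcp_rot: [[-0.986, 0.164, 0.0], [0.164, 0.986, 0.0], [-0.0, 0.0, -1.0]]
contact_force: [0.7, -0.2, -0.3]
grip_width: 0.498
grip_force: 0.0
clock: 15.18
tcp_pos: [480.4, -14.5, 178.3]
tcp_rot: [[-0.986, 0.167, 0.003], [0.167, 0.986, -0.0], [-0.003, 0.0, -1.0]]
contact_force: [-0.3, 0.1, -0.8]
grip_width: 0.698
grip_force: 0.0
narrow_block 0.93 [487.  31.] ((488.5611877441406, 31.03799057006836), (31.638172149658203, 70.37744140625), 80.44325256347656)
plate 0.86 [473. -30.] ((475.5084228515625, -31.756797790527344), (56.61228942871094, 90.23080444335938), 80.78535461425781)
ring_letter 0.96 [476. -31.] ((476.2238464355469, -30.794906616210938), (44.772552490234375, 47.61155700683594), 60.70231246948242)
ring_letter 0.86 [450. 130.] ((450.30181884765625, 129.4357452392578), (46.35371780395508, 46.65157699584961), 17.870834350585938)
units [-0.536 -2.427  0.175] [-0.    -0.001 -0.161]
```

View pics/w4.png

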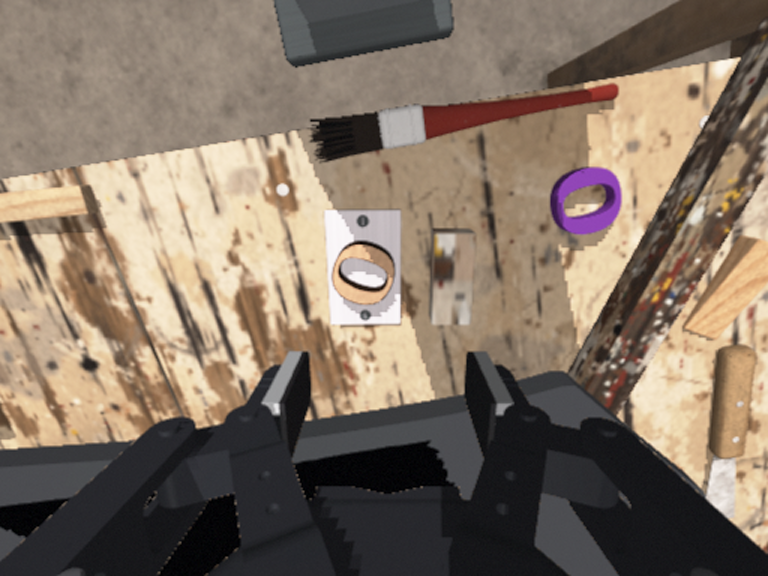

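Ring is about 1 mm off the plate centre and the narrow block is 3.7 mm off nominal, both well inside tolerance. Next, the wide block.

```bash
python3 -m pendant '[[-0.07,-0.35,0,0,0,0],[-0.14,-0.7,0,0,0,0],[-0.2,-1,0,0,0,0],[-0.2,-1,0,0,0,0]]' 0.25|head -2; python3 -m pendant '[[-0.07,-0.35,0.05,0,0,0],[-0.14,-0.7,0.1,0,0,-0.08],[-0.2,-1,0.15,0,0,-0.16],[-0.2,-1,0.15,0,0,-0.16]]' 0.25|head -2;python3 - <<'E'
from h import *
go([500.5,-384,110],1.535)
E
```

```text
clock: 15.88
tcp_pos: [484.9, -168.0, 176.3]
clock: 16.38
tcp_pos: [489.6, -320.2, 153.1]
units [-0.091 -0.422  0.287] [-0.001 -0.002 -0.007]
```

```bash
python3 -m pendant '[[-0.05,-0.3,0.15,0,0,0],[-0.09,-0.42,0.29,0,0,0],[-0.09,-0.42,0.29,0,0,0],[-0.09,-0.42,0.29,0,0,0]]' 0.25|grep -v rot
python3 - <<'E'
from h import *
c=cam('wrist'); save(c,'w5.png',None,1.5)
for q,z in [('wide_block',22),('zigzag_letter',13)]:
  for r in robot.silhouettes('wrist',q):
    m=r['pixels'].astype(np.uint8)
    P=world(c,cv2.findNonZero(m).reshape(-1,2),z).astype(np.float32); print(q,round(r['conf'],2),cv2.minAreaRect(P))
go([500.5,-384,25],1.535)
E
```

```text
clock: 16.88
tcp_pos: [502.0, -379.7, 110.8]
contact_force: [-0.3, 0.2, -0.2]
grip_width: 0.752
grip_force: 0.0
wide_block 0.64 ((502.19488525390625, -388.55047607421875), (45.082855224609375, 101.8945541381836), 88.1434555053711)
zigzag_letter 0.7 ((502.7157897949219, -471.99285888671875), (47.97677230834961, 46.37562561035156), 87.79362487792969)
units [ 0.01  -0.024  0.577] [ 0.     0.001 -0.003]
```

View pics/w5.png

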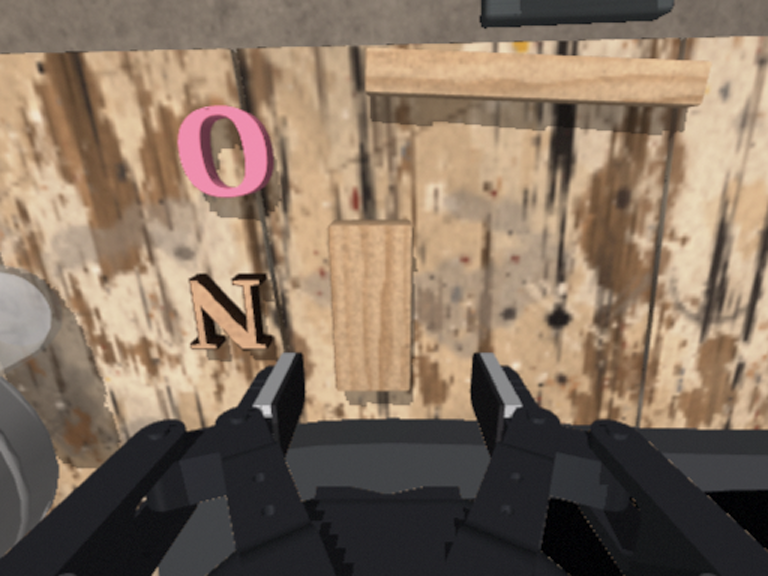

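The wide block at (371,305)/1.5 px sits at y≈-387.5. Zigzag's at (230,312)/1.5, with enough clearance from the left finger. Descending.

```bash
python3 -m pendant '[[0.005,-0.05,0.15,0,0,0],[0.005,-0.05,0.3,0,0,0],[0.005,-0.05,0.45,0,0,0],[0.005,-0.05,0.577,0,0,0],[0.005,-0.05,0.577,0,0,0]]' 0.25|grep -v rot;  python3 -m pendant '[[0,0,0,0,0,0],[0,0,0,0,0,0],[0,0,0,0,0,0]]' 0.8; python3 -m pendant '[[0,0,-0.2,0,0,0],[0,0,-0.4,0,0,0],[0,0,-0.6,0,0,0],[0,0,-0.6,0,0,0]]' 0.8;python3 - <<'E'
from h import *
go([463.2,-106,110],1.406)
E
```

```text
clock: 17.65
tcp_pos: [499.6, -388.5, 22.6]
contact_force: [0.1, -0.2, 0.6]
grip_width: 0.749
grip_force: 0.0
clock: 18.02
tcp_pos: [500.8, -389.3, 25.1]
tcp_rot: [[-0.999, 0.039, 0.001], [0.039, 0.999, -0.001], [-0.001, -0.001, -1.0]]
contact_force: [-1.0, 0.3, 6.8]
grip_width: 0.514
grip_force: 61.8
clock: 18.52
tcp_pos: [501.3, -389.6, 116.7]
tcp_rot: [[-0.999, 0.039, 0.003], [0.039, 0.999, -0.002], [-0.003, -0.002, -1.0]]
contact_force: [-1.1, 0.2, -0.9]
grip_width: 0.512
grip_force: 61.3
units [0.328 1.88  0.04 ] [-0.002  0.004  0.16 ]
```

```bash
python3 -m pendant '[[0.05,0.35,0,0,0,0.05],[0.1,0.7,0,0,0,0.1],[0.17,1,0,0,0,0.16],[0.17,1,0,0,0,0.16]]' 0.8|head -2; python3 -m pendant '[[0.1,0.35,0,0,0,0],[0.2,0.6,0,0,0,0],[0.26,0.8,0,0,0,0],[0.26,0.82,0,0,0,0],[0.26,0.82,0,0,0,0]]' 0.8|head -2;python3 - <<'E'
from h import *
go([463,-106,25.5],1.406)
E
```

```text
clock: 19.02
tcp_pos: [480.5, -234.4, 113.7]
clock: 19.65
tcp_pos: [462.7, -111.1, 114.2]
units [0.004 0.034 0.591] [-0.001  0.    -0.   ]
```

```bash
python3 -m pendant '[[0.004,0.04,0.15,0,0,0],[0.004,0.04,0.35,0,0,0],[0.004,0.04,0.5,0,0,0],[0.004,0.04,0.56,0,0,0],[0.004,0.04,0.59,0,0,0],[0.004,0.04,0.59,0,0,0]]' 0.8|grep -v rot; python3 -m pendant '[[0,0,0,0,0,0],[0,0,0,0,0,0],[0,0,0,0,0,0]]' 0.35;  python3 -m pendant '[[0,0,-0.2,0,0,0],[0,0,-0.5,0,0,0],[0,0,-0.9,0,0,0],[0,0.3,-1,0,0,0],[0,0.3,-1,0,0,0]]' 0.35
python3 - <<'E'
from h import *
c=cam('wrist'); save(c,'w6.png',None,1.5)
for q,z in [('narrow_block',22),('wide_block',22),('plate',4),('ring_letter',17)]:
  for r in robot.silhouettes('wrist',q):
    m=r['pixels'].astype(np.uint8)
    P=world(c,cv2.findNonZero(m).reshape(-1,2),z).astype(np.float32); a=cv2.minAreaRect(P); d=np.array(a[0])-[475.7,-31.8]; s,k=np.sin(.164),np.cos(.164)
    print(q,round(r['conf'],2),a,'plateframe',k*d[0]-s*d[1],s*d[0]+k*d[1])
go([386,-300,150],1.51)
E
```

```text
clock: 20.4
tcp_pos: [463.1, -104.7, 26.1]
contact_force: [-0.4, 0.3, -1.1]
grip_width: 0.512
grip_force: 61.4
clock: 20.78
tcp_pos: [463.0, -104.2, 26.0]
tcp_rot: [[-0.986, 0.164, 0.0], [0.164, 0.986, -0.0], [-0.0, 0.0, -1.0]]
contact_force: [0.3, -0.2, 0.3]
grip_width: 0.65
grip_force: 0.0
clock: 21.4
tcp_pos: [471.3, -56.8, 176.9]
tcp_rot: [[-0.987, 0.159, 0.002], [0.159, 0.987, 0.001], [-0.002, 0.002, -1.0]]
contact_force: [0.1, -0.1, -1.1]
grip_width: 0.648
grip_force: 0.0
narrow_block 0.8 ((489.1408386230469, 28.987951278686523), (36.09394454956055, 71.97190856933594), 80.0216293334961) plateframe 3.335895628135873 62.16673518779106
wide_block 0.64 ((464.556884765625, -102.49372863769531), (46.69409942626953, 99.90186309814453), 80.73821258544922) plateframe 0.5482721400443094 -71.56445824211285
plate 0.76 ((475.7314453125, -31.56732940673828), (57.26325988769531, 89.0976333618164), 80.83506774902344) plateframe -0.0069637747866287715 0.234682590934447
ring_letter 0.91 ((450.801513671875, 127.9393310546875), (50.092594146728516, 43.6836051940918), 80.81809997558594) plateframe -50.644375863831 153.53089493842563
ring_letter 0.74 ((475.82098388671875, -32.120018005371094), (46.60483169555664, 47.265926361083984), 57.57144546508789) plateframe 0.17160854424961436 -0.2959715056349161
units [ 0.287 -1.665  0.17 ] [-0.001 -0.001 -0.134]
```

View pics/w6.png

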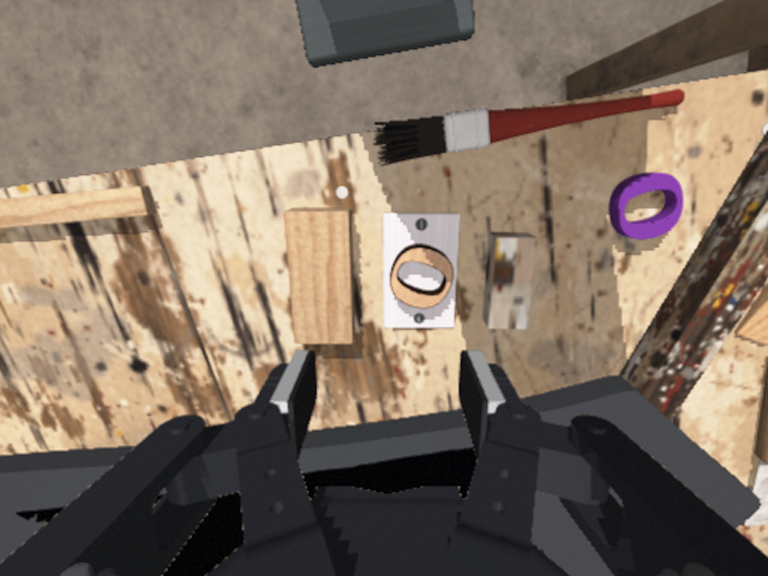

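Both blocks, the ring and the plate sit as wanted: narrow at (510,280)/1.5 px, wide at (319,277)/1.5 px. Now the lath.

Run:
```python
from h import *
print(robot.get_obs()['joints'])
go([386,-300.5,150],-0.063)
```

```text
[-0.37769352  0.44636372  0.49751026  2.08115344 -0.32884696  0.69010768
  1.74002167]
units [ 0.287 -1.669  0.17 ] [-1.000e-03 -0.000e+00  1.869e+00]
```

```bash
python3 -m pendant '[[0.05,-0.2,0,0,0,-0.2],[0.1,-0.4,0,0,0,-0.4],[0.15,-0.6,0,0,0,-0.6],[0.15,-0.8,0,0,0,-0.8],[0.15,-1,0,0,0,-1],[0.15,-1,0,0,0,-1]]' 0.5; python3 -m pendant '[[0,0,0,0,0,-0.2],[0,0,0,0,0,-0.4],[0,0,0,0,0,-0.6],[0,0,0,0,0,-0.8],[0,0,0,0,0,-1],[0,0,0,0,0,-1]]' 0.5;python3 - <<'E'
from h import *
print(robot.get_obs()['joints'])
go([386,-300.5,110],-0.063)
E
```

```text
clock: 22.4
tcp_pos: [422.7, -205.4, 175.2]
tcp_rot: [[-0.813, -0.582, -0.001], [-0.582, 0.813, 0.0], [0.001, 0.001, -1.0]]
contact_force: [-0.4, -0.2, -0.5]
grip_width: 0.5
grip_force: 0.0
clock: 23.15
tcp_pos: [422.4, -204.7, 175.2]
tcp_rot: [[-0.171, -0.985, -0.002], [-0.985, 0.171, 0.001], [-0.0, 0.002, -1.0]]
contact_force: [-0.2, 0.5, -2.3]
grip_width: 0.505
grip_force: 0.0
[ 1.21921412  0.71494883 -1.26381468  2.03132496  0.81372633  1.03377325
  2.51735541]
units [0.671 0.129 0.435] [ 0.003  0.    -0.139]
```

Joint 7 went to its end stop that way, so I'll unwind and turn the other way.

```bash
python3 -m pendant '[[0,0,0,0,0,0.2],[0,0,0,0,0,0.4],[0,0,0,0,0,0.6],[0,0,0,0,0,0.8],[0,0,0,0,0,1],[0,0,0,0,0,1]]' 0.5|head -1;python3 -m pendant '[[0,0,0,0,0,0.2],[0,0,0,0,0,0.4],[0,0,0,0,0,0.6],[0,0,0,0,0,0.8],[0,0,0,0,0,1],[0,0,0,0,0,1]]' 0.5;python3 - <<'E'
from h import *
print(robot.get_obs()['joints'])
E
```

```text
clock: 23.9
clock: 24.65
tcp_pos: [422.6, -203.8, 174.7]
tcp_rot: [[-0.986, 0.169, -0.004], [0.169, 0.986, 0.001], [0.004, 0.0, -1.0]]
contact_force: [0.1, 1.0, 0.8]
grip_width: 0.503
grip_force: 0.0
[ 1.00355552  0.52825817 -0.89430196  2.03920833  0.55660293  0.83843823
  1.1861501 ]
```

```bash
python3 -m pendant '[[0,0,0,0,0,0.2],[0,0,0,0,0,0.4],[0,0,0,0,0,0.6],[0,0,0,0,0,0.8],[0,0,0,0,0,1],[0,0,0,0,0,1]]' 0.5|head -1;python3 -m pendant '[[0,0,0,0,0,0.2],[0,0,0,0,0,0.4],[0,0,0,0,0,0.6],[0,0,0,0,0,0.8],[0,0,0,0,0,0.85],[0,0,0,0,0,0.85]]' 0.5;python3 - <<'E'
from h import *
print(robot.get_obs()['joints'])
go([386,-300.5,110],-0.063)
E
```

```text
clock: 25.4
clock: 26.15
tcp_pos: [422.8, -203.5, 174.7]
tcp_rot: [[0.05, 0.999, -0.004], [0.999, -0.05, 0.001], [0.001, -0.004, -1.0]]
contact_force: [-0.5, 0.3, 0.1]
grip_width: 0.501
grip_force: 0.0
[ 0.74190572  0.43607607 -0.53435923  2.05090718  0.3245275   0.74018157
 -0.04511682]
units [-0.658 -0.21   0.432] [-0.005 -0.001  0.016]
```

```bash
python3 -m pendant '[[-0.3,-0.1,0.1,0,0,0.016],[-0.6,-0.2,0.2,0,0,0.016],[-0.66,-0.21,0.43,0,0,0.016],[-0.66,-0.21,0.43,0,0,0.016],[-0.66,-0.21,0.43,0,0,0.016]]' 0.5|head -2;python3 - <<'E'
from h import *
c=cam('wrist'); save(c,'w7.png',None,1.5)
r=robot.silhouettes('wrist','lath')
for r in r:
    m=r['pixels'].astype(np.uint8)
    P=world(c,cv2.findNonZero(m).reshape(-1,2),12).astype(np.float32); print(round(r['conf'],2),P.mean(0),cv2.minAreaRect(P))
go([386,-300.5,26],-0.063)
E
```

```text
clock: 26.78
tcp_pos: [386.3, -299.9, 111.2]
0.71 [ 387.17136 -290.9743 ] ((386.4598388671875, -300.49456787109375), (168.73472595214844, 21.362232208251953), 85.89856719970703)
units [-0.003 -0.002  0.571] [-0.003 -0.    -0.004]
```

View pics/w7.png

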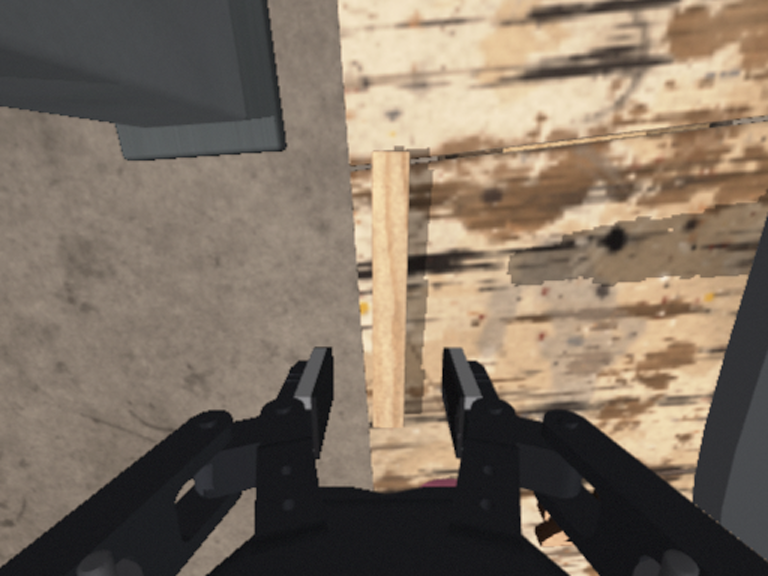

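The lath's middle at (390,290)/1.5 px is lined up between the jaws. Grasping it.

```bash
python3 -m pendant '[[0,0,0.15,0,0,0],[0,0,0.3,0,0,0],[0,0,0.45,0,0,0],[0,0,0.565,0,0,0],[0,0,0.565,0,0,0]]' 0.5|grep -v rot;  python3 -m pendant '[[0,0,0,0,0,0],[0,0,0,0,0,0],[0,0,0,0,0,0]]' 0.95; python3 -m pendant '[[0,0,-0.2,0,0,0],[0,0,-0.4,0,0,0],[0,0,-0.6,0,0,0],[0,0,-0.6,0,0,0]]' 0.95;python3 - <<'E'
from h import *
print(robot.get_obs()['joints'])
go([475.7,-33,110],-0.164)
E
```

```text
clock: 27.5
tcp_pos: [385.3, -300.0, 25.3]
contact_force: [0.4, -0.3, 0.2]
grip_width: 0.503
grip_force: 0.0
clock: 27.88
tcp_pos: [385.7, -300.7, 26.7]
tcp_rot: [[0.069, 0.998, -0.003], [0.998, -0.069, 0.0], [0.0, -0.003, -1.0]]
contact_force: [-0.9, 2.3, 8.7]
grip_width: 0.21
grip_force: 58.7
clock: 28.38
tcp_pos: [386.5, -301.5, 118.1]
tcp_rot: [[0.069, 0.998, -0.0], [0.998, -0.069, -0.002], [-0.002, -0.0, -1.0]]
contact_force: [0.6, 0.2, -0.0]
grip_width: 0.206
grip_force: 59.1
[ 0.89246575  0.551134   -0.46309325  2.04414059  0.40865373  0.63462159
  0.08564418]
units [1.827 0.47  0.051] [-0.     0.002  0.121]
```

```bash
python3 -m pendant '[[0.3,0.08,0,0,0,0.03],[0.6,0.16,0,0,0,0.06],[0.91,0.235,0,0,0,0.12],[0.91,0.235,0,0,0,0.12]]' 0.95|head -2
python3 - <<'E'
from h import *
go([475.7,-33,118],-0.164)
E
```

```text
clock: 28.88
tcp_pos: [431.2, -163.5, 115.7]
units [ 0.906  0.156 -0.015] [-0.004 -0.002  0.008]
```

```bash
python3 -m pendant '[[0.3,0.05,0,0,0,0],[0.6,0.1,0,0,0,0],[0.9,0.156,0,0,0,0],[0.9,0.156,0,0,0,0],[0.9,0.156,0,0,0,0]]' 0.95|head -2
python3 - <<'E'
from h import *
c=cam('wrist'); save(c,'w8.png',None,1.5)
go([475.7,-32,48.8],-0.164)
E
```

```text
clock: 29.5
tcp_pos: [474.8, -38.3, 115.4]
units [0.045 0.001 0.444] [-0.005  0.    -0.   ]
```

View pics/w8.png

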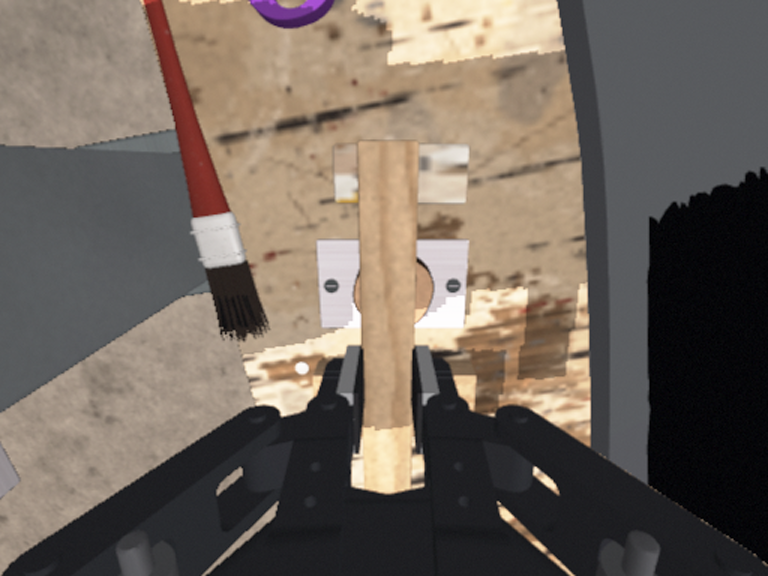

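The lath at (390,300)/1.5 px is square over the plate and ring. Lowering it onto the blocks.

```bash
python3 -m pendant '[[0.045,0.003,0.1,0,0,0],[0.045,0.003,0.22,0,0,0],[0.045,0.003,0.34,0,0,0],[0.045,0.003,0.4,0,0,0],[0.045,0.003,0.425,0,0,0],[0.045,0.003,0.44,0,0,0],[0.045,0.003,0.44,0,0,0],[0.045,0.003,0.44,0,0,0]]' 0.95; python3 -m pendant '[[0,0,0,0,0,0]]' 0.95
```

```text
clock: 30.55
tcp_pos: [476.6, -30.8, 49.9]
tcp_rot: [[0.162, 0.987, -0.003], [0.987, -0.162, 0.001], [0.0, -0.003, -1.0]]
contact_force: [0.1, -0.6, -0.4]
grip_width: 0.206
grip_force: 59.1
clock: 30.68
tcp_pos: [476.6, -30.8, 49.8]
tcp_rot: [[0.162, 0.987, -0.003], [0.987, -0.162, 0.001], [0.0, -0.003, -1.0]]
contact_force: [-0.5, 0.7, -0.2]
grip_width: 0.21
grip_force: 59.1
```

About 1 mm above the blocks, so I'll lower slightly, release and rise.

```bash
python3 -m pendant '[[0,0,0.006,0,0,0],[0,0,0.006,0,0,0],[0,0,0.006,0,0,0]]' 0.95|grep -v rot; python3 -m pendant '[[0,0,0,0,0,0],[0,0,0,0,0,0],[0,0,0,0,0,0],[0,0,0,0,0,0]]' 0.6;  python3 -m pendant '[[0,0,-0.1,0,0,0],[0,0,-0.3,0,0,0],[0,0,-0.6,0,0,0],[0,0,-0.9,0,0,0],[0,0,-1,0,0,0],[0,0,-1,0,0,0]]' 0.6
python3 - <<'E'
from h import *
s,k=np.sin(.164),np.cos(.164)
for n in ('wrist','top'):
  c=cam(n)
  if n=='wrist': save(c,'w9.png',None,1.5)
  for q,z in [('lath',34),('narrow_block',22),('wide_block',22),('plate',4)]:
    for r in robot.silhouettes(n,q)[:1]:
      m=r['pixels'].astype(np.uint8)
      P=world(c,cv2.findNonZero(m).reshape(-1,2),z).astype(np.float32); a=cv2.minAreaRect(P); d=np.array(a[0])-[475.7,-31.8]
      print(n,q,round(r['conf'],2),a,'pf',k*d[0]-s*d[1],s*d[0]+k*d[1])
E
```

```text
clock: 31.05
tcp_pos: [476.5, -30.8, 48.8]
contact_force: [1.0, -0.1, 2.6]
grip_width: 0.21
grip_force: 59.4
clock: 31.55
tcp_pos: [476.4, -30.8, 48.7]
tcp_rot: [[0.162, 0.987, -0.004], [0.987, -0.162, 0.001], [0.0, -0.004, -1.0]]
contact_force: [0.5, 0.2, -0.8]
grip_width: 0.402
grip_force: 0.0
clock: 32.3
tcp_pos: [477.2, -31.1, 199.7]
tcp_rot: [[0.163, 0.987, -0.002], [0.987, -0.163, 0.001], [0.0, -0.002, -1.0]]
contact_force: [-1.0, 0.4, -1.2]
grip_width: 0.399
grip_force: 0.0
wrist lath 0.73 ((475.6770935058594, -30.247970581054688), (168.35427856445312, 20.810176849365234), 81.21475219726562) pf -0.27599250973730133 1.5274646180237519
wrist narrow_block 0.66 ((492.1665344238281, 32.2376594543457), (30.19194221496582, 69.0946273803711), 80.6486587524414) pf 5.790426684180302 65.86683188932804
wrist plate 0.81 ((477.9146728515625, -31.907318115234375), (57.754398345947266, 89.82427215576172), 81.9006118774414) pf 2.202478005919278 0.2557022697344012
top lath 0.66 ((534.2540283203125, 237.42660522460938), (35.76670837402344, 79.00308227539062), 58.26721954345703) pf 13.812851727912204 275.17402551920907
top wide_block 0.53 ((492.1711730957031, -118.21343994140625), (26.152931213378906, 44.90332794189453), 89.89173889160156) pf 30.35852683345749 -82.56477453586294
```

View pics/w9.png

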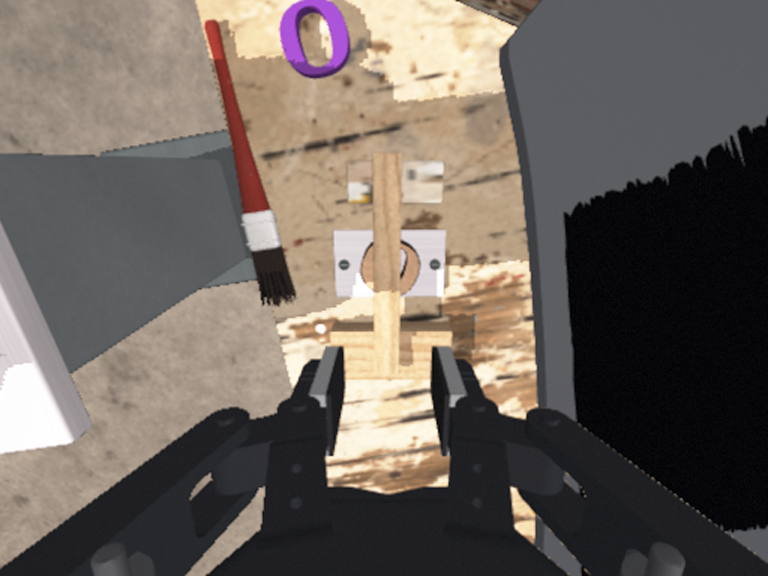

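The lath bridges both blocks, centred and square over the ring, and nothing else has moved. Handing in.

```bash
python3 -c "
from bench import robot
print(robot.finish_job())"
```

```text
the job is handed in; nothing more can be done
None
```

I handed the job in at about 32 s of the 106 s limit. By the camera measurements the ring is centred on the plate, both blocks are in place beside it, and the lath lies level and square across them, all inside tolerance, though `finish_job()` returned no verdict.

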